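Trying out a refitted roller catch with a loaded door

TASK

The roller catch of the little cupboard on the bench has just been refitted; try it out with the door loaded. Stand the varnish jar upright in the rack on the inside of the open door, push the door until the catch snaps over, take your hand off to see that it stays shut by itself for a moment, then pull it through the catch again and leave it standing well open, with the jar still upright in its rack. Push gently and do not lean on the door once it is home on its soft stop; leave the dolls and the bowl alone.

Things in the scene. Friction and masses are not known exactly. Their poses are not given: they have to be found in the camera images.
- cabinet: Wooden bench-top cupboard, fixed, 160 deep (its x) by 210 wide (its y) by 182 high; origin at the centre of its underside. Its front, where the door hangs, is at x = -80 and faces its -x; hinge at y = -100. On the roof at the front, 155 to 180 from the hinge, sits the catch: roller and rubber stop; its depth was set anew. Neither it nor the striker on the door rises over 199.
- door (a joint): Door angle, rad: 0 = flush with the front; grows as it opens (anticlockwise from above) to 1.7. It stays where left (0.08 N m). The shut angle is unknown, -0.09 to 0.055: feel it. Closing, the roller resists over the last 9 mm of handle travel, up to about 8 to 13 N there; 3 mm before home it gives way and pulls the door in. Opening takes about 8 N.
- door_hinge (a point): Point on the vertical hinge axis, 90 above the bench. Frame turns with the door: y points along the door to its free edge, x to its inner side (into the cupboard when shut), z up. Door panel: 3 to 190 along y, 15 thick (x -18 to -3), 12 to 172 above the bench.
- door_handle (a point): Middle of the handle's horizontal steel bar: 10 thick, 90 long along the door, its axis 45 out from the door's outer face, at 63 on the outer side of the hinge axis, 130 along the door, 147 above the bench (25 below the door's top edge). Stems join it to the door 40 either side of this point. Axes as door_hinge.
- rack_floor (a point): Middle of the floor of the open-topped plywood rack on the inside of the door, 68 above the bench, at x = 27 inward and y = 90 along the door from the hinge. Inside the rack is 60 (across the door's plane, x) by 60 (along the door, y), its walls 4 thick and 40 high above the floor. Axes as door_hinge.
- jar_center (a point): Centre (50 above its foot) of the upright round amber jar with a steel cap, 44 across and 100 high, about 0.17 to 0.35 kg, standing on the bench. Grasp it high: once in the rack, a gripper body lower than 199 would meet the catch or the door top. In the rack its top is 168 above the bench.
- stop (a joint): How far the catch's rubber stop (beside the roller, on the roof, 180 from the hinge; the striker plate on the door's top meets it) is pressed in, m: 0 = door off it, about 0.0013 when the catch holds the door home. It is a 5 N/mm spring; pressing it in more than 0.003 (15 N) spoils it, also when taking hold of the handle.
- doll_tall: Pale doll figure, 115 high, 52 across its foot, bystander; origin under its foot.
- doll_small: Red doll figure, 85 high, 42 across its foot, bystander; origin under its foot.
- bowl: Blue bowl, 100 across and 45 high, bystander; origin under its foot.

How it is judged:
On the way, in this order (a step that is already met when the one before it is completed fails the run):
1. with the door open by more than 0.5 rad, the jar stands upright on the rack's floor, let go (value of joint door above 0.5 rad and x of jar_center in the frame of rack_floor between -0.013 and 0.013 m and y of jar_center in the frame of rack_floor between -0.013 and 0.013 m and z of jar_center in the frame of rack_floor between 0.044 and 0.056 m and angle between jar_center's own z axis and vertical below 0.12 rad and contact force between the fingers and anything else below 0.5 N), for 0.2 s.
2. the catch holds the door home on its rubber stop by itself, with the fingers off it (value of joint door below 0.1 rad and value of joint stop above 0.0004 m and contact force between the fingers and anything else below 0.5 N), for 0.3 s.
At the end, for the whole second after the job is handed in: the door stands open by more than 0.7 rad (about 40 degrees) and at rest, and the jar stands upright (within 0.12 rad) on the floor of the door's rack, inside its walls (value of joint door above 0.7 rad and velocity of joint door between -0.05 and 0.05 rad/s and x of jar_center in the frame of rack_floor between -0.013 and 0.013 m and y of jar_center in the frame of rack_floor between -0.013 and 0.013 m and z of jar_center in the frame of rack_floor between 0.044 and 0.056 m and angle between jar_center's own z axis and vertical below 0.12 rad); the robot touches nothing.
It fails at once if the rubber stop is pressed in by more than 3 mm (15 N), by a slam or by leaning on the door (value of joint stop above 0.003 m).
It fails at once if the jar is tipped by more than 0.6 rad (angle between jar_center's own z axis and vertical above 0.6 rad).
It fails at once if a doll or the bowl is shoved by more than 20 mm (distance of any of doll_tall, doll_small, bowl from where it was at the start of the episode above 0.02 m).
It also fails if it takes over 72 s, if anything falls off the work surface, if the arm or the gripper's body presses on something with over 40 N, if the wrist force passes 120 N, or if a joint passes its speed limit or range.

ROBOT

A 6-joint arm with a two-finger parallel gripper is mounted at the origin on the work surface. World frame = base frame: x ahead of the robot, y to its left, z up, the work surface at z = 0. Lengths are in m, angles in rad, forces in N, time in s.
With the tool pointing down it reaches from about 0.275 to 0.825 m from the base axis. Payload 4.9 kg.
Tool frame: the origin (TCP) lies on the centre line of the jaws, within the pads' length; the fingertips stand 8 mm ahead of it and the grasp point (between the pads) lies 11 mm behind it; z points along the fingers, y is the line along which they close (so a half turn about z gives the same grasp; the last joint's range is limited). The gripper opens to 85 mm and grips with 20 to 120 N. Pads are 22 mm wide; open, the fingers measure 114 mm over their backs; the gripper's body (76 mm by 85 mm) begins 54 mm behind the grasp point. The pads swing forward as they close: fully open they stand 13 mm farther back than shut.
Start: joints at [-1.425, 0.326, -0.193, 1.052, 0, 1.437], TCP at [0.152, -0.529, 0.239] pointing down, gripper open.
Joint ranges: [-2.65, 2.65], [-0.97, 1.79], [-1.3, 1.35], [-1.93, 2.1], [-1.47, 1.37], [-3.14, 3.14]. Speed limits (rad/s): [2.57, 2.57, 3.14, 3.14, 3.14, 3.14].

INTERFACE

Orientations are given as a 3x3 rotation matrix whose columns are the frame's x, y, z axes.
In Python, from bench import env gives the robot as it stands. The module is installed in compiled form; this text tells all that it offers.
- The arm moves only by the tool servo_tool, never from a script. Its argument "motion" is a list of rows, each a list of 7 numbers: the turn, a rotation vector about the tool's x, y, z in rad, then the shift along the tool's x, y, z in m, then the finger opening in m, from 0 to 0.0854. A call has 1 to 20 rows; each row shifts and turns the commanded pose from where the row before left it, along the tool's axes as they then stand; what a row does not reach is not made up. A row lasts 1/10 s, in which the tool goes at most 50 mm and 8.59 degrees, less where a joint would pass 70% of its speed; a pose out of reach is approached as far as the arm can. A call with a gripper value outside its range is refused whole. The fingers move at their own pace and stop on an object; the grip force is fixed at half the most. Time passes only in rows, so rows that do not move let the fingers close. It gives the time, the measured TCP pose, the force, the opening and the grip force at its end, in the units of the state.
- env.get_obs(): the state, without advancing time (a new reading comes with each control period).
- env.capture(name): name is "scene" or "top" or "wrist"; returns a dict with "pixels" (400x640x3 uint8, blue, green, red), "z_map" (400x640 float32, m along the optical axis (not along the pixel's ray), 0 where there is no reading), "intrinsics" (3x3 intrinsics, pixels), "D" ([k1, k2, p1, p2, k3] as OpenCV has them; the pictures are not rectified), "extrinsics" (4x4, takes a point from camera to world coordinates); the wrist camera has in their place "mount" (4x4, takes a point from camera to tool coordinates, whose origin is the TCP and whose axes are the flange's). Camera axes: x right, y up, looking along -z (the intrinsics and any distortion apply to the point x, -y, -z); pixel columns grow to the right and rows downward; lengths in m; the calibration is good to about 2 mm. A picture is of the moment at which its call begins: read the wrist's pose just before it.
- env.sign_off(): hands the job in; it is judged then, once.
Trained networks look in a picture, given as the dict that the camera call returned (one of the last four; its "shot" number tells which), for a name from the list of things; names that differ only in an ending like _2 or _b are one class to them, and where a whole thing is asked for, a point or a joint stands for the part that bears it (a point fixed in the world has none). Each returns a list of dicts, best first, with "confidence" (0 to 1); they miss things now and then, are a little off and sometimes report something else, mostly with a low value. They report only what shows in the picture. A call takes as long as a camera call.
- env.outline_of(label, picture): "region" (400x640 bool, what is visible of it) and "box" ([centre column, centre row, width, height] in pixels, round what is visible of it).
The state is a dict: "t": time; "qpos": joint angles; "joint_vel": joint speeds; "effort": joint torques, N m; "eef_pos": TCP position; "ee_rot": TCP orientation; "force": force on the tool from outside, world axes, zero at the start; "wrist_torque": the same for the moment, N m; "grip_width": opening from 0.0 (shut) to 1.0 (fully open); "grasp_force": force on a finger pad.
Only numpy, scipy, OpenCV 4.12 (cv2) and the standard library are available. Lean on these libraries where they do the work, as an engineer would, in place of code of your own. Each camera call takes 0.05 s, during which the arm holds its last target. There are 200 camera calls.

## Working session

There is one attempt and no reset: what is moved stays moved. The work goes in short steps, Python scripts to look and compute and a tool call to move; the robot and the scene stay as the last step left them, time stands still between calls to the robot, and variables do not carry over. Pictures are saved under pics/ and viewed, at most 10 in all, crops included, and the job is handed in when it is done.

Besides the shell and the picture viewer there is one more tool, called after "Request:" as a command line: name --pt "numbers of a row" for each row, then --argument value for the rest. servo_tool: Moves the arm, as the interface text tells. Its arguments: {"type":"object","properties":{"motion":{"type":"array","items":{"type":"array","items":{"type":"number"}}}},"required":["motion"]}

```bash
mkdir -p pics && cat > h.py <<'E'
import numpy as np, cv2
from bench import env
def pts(c, mask=None):
    T=c["extrinsics"]; z=c["z_map"]; m=(z>0) if mask is None else (mask&(z>0))
    v,u=np.nonzero(m); 
    p=cv2.undistortPoints(np.stack([u,v],1).astype(float)[:,None],c["intrinsics"],np.array(c["D"],float))[:,0]
    d=z[v,u]; P=np.stack([p[:,0]*d,-p[:,1]*d,-d],1)
    return P@T[:3,:3].T+T[:3,3], u, v
def wcap():
    o=env.get_obs(); c=env.capture("wrist"); T=np.eye(4); T[:3,:3]=o["ee_rot"]; T[:3,3]=o["eef_pos"]
    c["extrinsics"]=T@c["mount"]; return c
E
python3 - <<'E'
from h import *
o=env.get_obs(); print(o["eef_pos"],o["ee_rot"],o["t"])
for n in ["top","scene"]:
    c=env.capture(n); cv2.imwrite(f"pics/{n}.png",c["pixels"])
    print(n,c["extrinsics"].round(3).tolist())
    for l in ["cabinet","door","door_handle","rack_floor","jar_center","doll_tall","doll_small","bowl"]:
        for r in env.outline_of(l,c)[:2]:
            P,u,v=pts(c,r["region"])
            if len(P)>5: print(l,round(r["confidence"],2),np.round(r["box"]),len(P),np.percentile(P,[2,50,98],axis=0).round(3).tolist())
E
```

```text
[ 0.1518236  -0.52803907  0.23850512] [[ 9.61104516e-01  2.76184814e-01 -2.41638714e-04]
 [ 2.76184812e-01 -9.61103006e-01  1.72077059e-03]
 [ 2.43011012e-04 -1.72057733e-03 -9.99998490e-01]] 0.0
top [[0.025, 0.988, -0.152, 0.417], [-1.0, 0.027, 0.007, -0.075], [0.011, 0.152, 0.988, 1.218], [0.0, 0.0, 0.0, 1.0]]
cabinet 0.7 [274. 219.  62.  53.] 1276 [[0.467, -0.041, 0.061], [0.512, 0.057, 0.111], [0.578, 0.112, 0.192]]
cabinet 0.69 [232. 228. 145.  92.] 6816 [[0.389, -0.004, 0.007], [0.496, 0.188, 0.181], [0.59, 0.297, 0.191]]
door 0.64 [273. 221.  64.  52.] 1378 [[0.466, -0.037, -0.001], [0.512, 0.06, 0.107], [0.58, 0.123, 0.191]]
door_handle 0.7 [274. 220.  62.  55.] 1255 [[0.466, -0.041, 0.004], [0.512, 0.06, 0.109], [0.581, 0.115, 0.191]]
rack_floor 0.7 [272. 221.  59.  50.] 1215 [[0.466, -0.036, 0.001], [0.509, 0.06, 0.107], [0.577, 0.112, 0.193]]
jar_center 0.78 [364. 210.  18.  22.] 249 [[0.549, -0.239, 0.003], [0.565, -0.217, 0.098], [0.588, -0.199, 0.103]]
doll_tall 0.71 [367. 250.  15.  16.] 234 [[0.434, -0.254, 0.01], [0.455, -0.234, 0.061], [0.479, -0.218, 0.117]]
doll_s
[... 522 characters left out ...]
08], [0.589, 0.117, 0.181]]
door_handle 0.73 [362. 198.  67.  78.] 3158 [[0.48, -0.033, 0.015], [0.542, 0.044, 0.111], [0.589, 0.115, 0.179]]
rack_floor 0.82 [363. 197.  70.  79.] 3131 [[0.481, -0.033, 0.013], [0.542, 0.043, 0.11], [0.589, 0.114, 0.178]]
jar_center 0.69 [264. 221.  21.  38.] 549 [[0.558, -0.239, 0.004], [0.587, -0.218, 0.065], [0.594, -0.2, 0.1]]
doll_tall 0.64 [261. 191.  18.  34.] 337 [[0.457, -0.265, 0.02], [0.47, -0.241, 0.059], [0.481, -0.219, 0.113]]
doll_small 0.57 [265. 272.  18.  31.] 383 [[0.726, -0.224, 0.005], [0.74, -0.204, 0.039], [0.75, -0.187, 0.085]]
bowl 0.67 [219. 198.  38.  24.] 722 [[0.393, -0.414, -0.001], [0.421, -0.369, 0.026], [0.487, -0.321, 0.044]]
```

View pics/top.png

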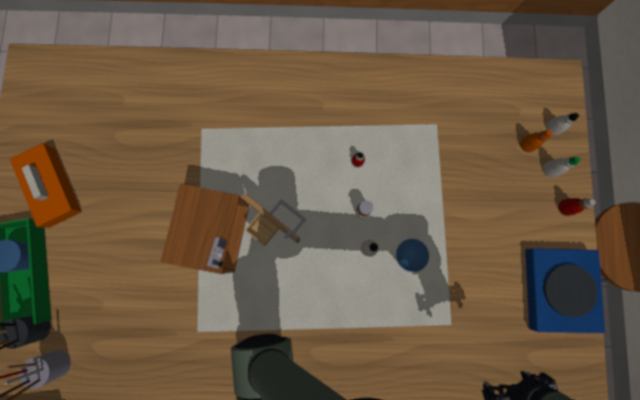

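View pics/scene.png

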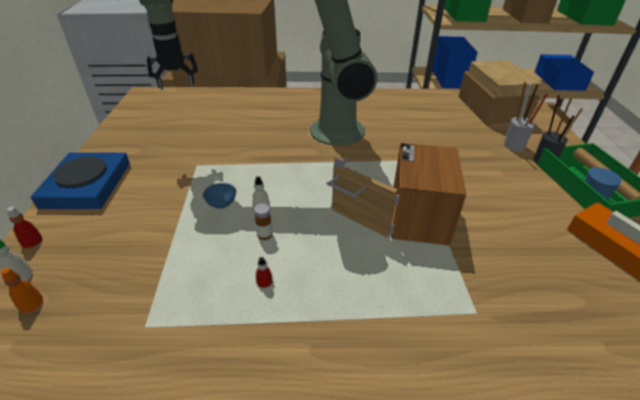

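The top view shows the cabinet roof around (205,228), the open door running from (245,197) to (298,240), with the rack at (265,230) and the handle at (287,217). The jar is at (364,208), the tall doll at (370,247), the small doll at (358,159) and the bowl at (412,255). The scene view agrees: the cabinet is at (430,195), the door at (364,198) and the jar at (264,221).

```bash
python3 - <<'E'
from h import *
A=[]
for n in ["top","scene"]:
    c=env.capture(n); P,u,v=pts(c); 
    box=(P[:,0]>.35)&(P[:,0]<.65)&(P[:,1]>-.08)&(P[:,1]<.33)
    R=P[box&(abs(P[:,2]-.182)<.004)&(P[:,1]>.06)]
    r=cv2.minAreaRect(R[:,:2].astype(np.float32)); print(n,"roof",len(R),r, R[:,2].mean())
    D=P[box&(P[:,2]>.02)&(P[:,2]<.165)&(P[:,1]<.09)]
    T=P[box&(abs(P[:,2]-.172)<.006)&(P[:,1]<.09)]
    print(n,"doortop",len(T)); 
    if n=="scene":
        m=D[:,1]<.06
        D=D[m]; q=D
        # ransac vertical plane
        best=0; g=np.random.default_rng(0)
        for _ in range(500):
            a,b=q[g.choice(len(q),2,replace=False),:2]; d=b-a; L=np.hypot(*d)
            if L<.03: continue
            nn=np.array([-d[1],d[0]])/L; s=abs((q[:,:2]-a)@nn)<.003
            if s.sum()>best: best=s.sum(); S=s
        w=q[S,:2]; l=cv2.fitLine(w.astype(np.float32),cv2.DIST_L2,0,.01,.01).ravel(); print("plane",best,len(q),l,w.min(0),w.max(0))
    for zz,nm in((.147,"handle"),):pass
    for l in ["jar_center"]:
        P,u,v=pts(c,env.outline_of(l,c)[0]["region"]); t=P[P[:,2]>.095]; print("jar",len(t),(t[:,:2].min(0)+t[:,:2].max(0))/2,t.mean(0))
    if n=="top":
        im=cv2.resize(c["pixels"][170:290,150:310],None,fx=5,fy=5,interpolation=cv2.INTER_CUBIC); cv2.imwrite("pics/topcrop.png",im)
E
```

```text
top roof 4644 ((0.49289190769195557, 0.2198846936225891), (0.16072583198547363, 0.2104618102312088), 80.93836212158203) 0.18193057211334676
top doortop 300
jar 151 [ 0.56967057 -0.22112572] [ 0.57005717 -0.22084452  0.09980522]
scene roof 2763 ((0.49375736713409424, 0.22281736135482788), (0.16063402593135834, 0.21542052924633026), 80.47110748291016) 0.18082472268816288
scene doortop 264
plane 1353 1572 [0.60795724 0.79396975 0.51667124 0.01541571] [ 0.47592077 -0.0348095 ] [0.55237988 0.0599791 ]
jar 129 [ 0.57190148 -0.22162347] [ 0.5728435  -0.22077431  0.09814794]
```

View pics/topcrop.png

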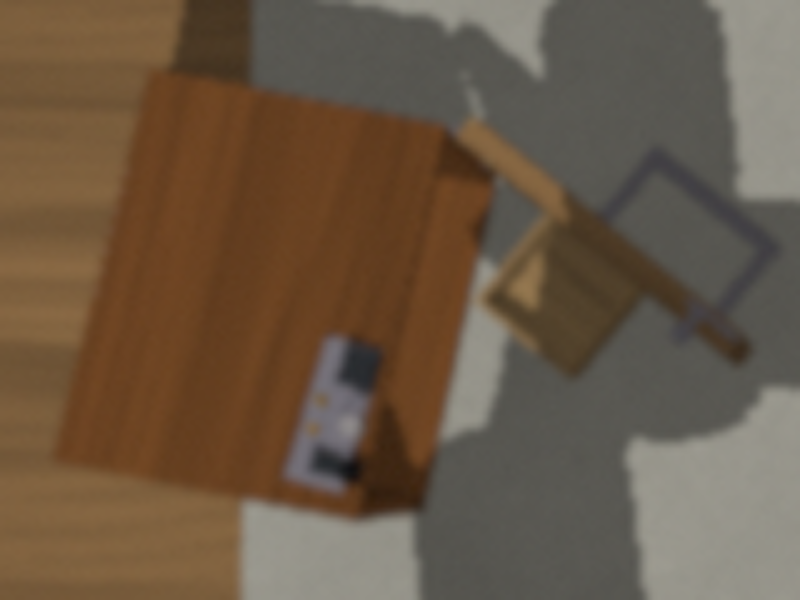

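Request:
servo_tool --pt "0 0 -0.138 0 0 0 0.085" --pt "0 0 -0.138 0 0 0 0.085" --pt "0 0 -0.138 0 0 0 0.085" --pt "0 0 -0.138 0 0 0 0.085" --pt "0 0 -0.138 0 0 0 0.085" --pt "0 0 -0.138 0 0 0 0.085" --pt "0 0 -0.138 0 0 0 0.085" --pt "0 0 -0.138 0 0 0 0.085" --pt "0 0 -0.138 0 0 0 0.085" --pt "0 0 -0.138 0 0 0 0.085" --pt "0 0 -0.138 0 0 0 0.085" --pt "0 0 -0.138 0 0 0 0.085" --pt "0 0 -0.138 0 0 0 0.085" --pt "0 0 -0.138 0 0 0 0.085" --pt "0 0 -0.138 0 0 0 0.085" --pt "0 0 -0.138 0 0 0 0.085"

```text
t: 2.7
eef_pos: [0.1519, -0.5286, 0.2393]
ee_rot: [[-0.797, 0.604, 0.0], [0.604, 0.797, -0.0], [-0.0, -0.0, -1.0]]
force: [0.4, 0.1, -0.2]
grip_width: 0.995
grasp_force: 0.0
```

```bash
cat >> h.py <<'E'
def to(p, yaw=None):
    "shift in tool axes to reach p (after optional turn to yaw of tool x, deg)"
    o=env.get_obs(); R=o["ee_rot"]; y=np.degrees(np.arctan2(R[1,0],R[0,0]))
    print("t",round(o["t"],2),"pos",o["eef_pos"].round(4),"yaw",y.round(2),"tilt",R[:,2].round(4),"F",o["force"].round(1),"gw",round(o["grip_width"],3))
    if yaw is not None: print("turn z",-np.radians((yaw-y+180)%360-180))
    print("shift",(R.T@(np.array(p)-o["eef_pos"])).round(4))
E
python3 -c "
from h import *
to([.57,-.221,.2]); print(env.get_obs()['qpos'].round(2))"
```

```text
t 2.7 pos [ 0.1519 -0.5286  0.2393] yaw 142.87 tilt [ 0. -0. -1.] F [ 0.4  0.1 -0.2] gw 0.995
shift [-0.1476  0.4977  0.0393]
[-1.43  0.33 -0.19  1.05  0.   -0.78]
```

Request:
servo_tool --pt "0 0 0 -0.0092 0.0311 0 0.085" --pt "0 0 0 -0.0092 0.0311 0 0.085" --pt "0 0 0 -0.0092 0.0311 0 0.085" --pt "0 0 0 -0.0092 0.0311 0 0.085" --pt "0 0 0 -0.0092 0.0311 0 0.085" --pt "0 0 0 -0.0092 0.0311 0 0.085" --pt "0 0 0 -0.0092 0.0311 0 0.085" --pt "0 0 0 -0.0092 0.0311 0 0.085" --pt "0 0 0 -0.0092 0.0311 0 0.085" --pt "0 0 0 -0.0092 0.0311 0 0.085" --pt "0 0 0 -0.0092 0.0311 0 0.085" --pt "0 0 0 -0.0092 0.0311 0 0.085" --pt "0 0 0 -0.0092 0.0311 0 0.085" --pt "0 0 0 -0.0092 0.0311 0 0.085" --pt "0 0 0 -0.0092 0.0311 0 0.085" --pt "0 0 0 -0.0092 0.0311 0 0.085"

```text
t: 4.3
eef_pos: [0.5724, -0.2223, 0.2393]
ee_rot: [[-0.794, 0.608, 0.0], [0.608, 0.794, -0.0], [-0.0, -0.0, -1.0]]
force: [0.6, -1.6, 0.3]
grip_width: 0.997
grasp_force: 0.0
```

```bash
python3 - <<'E'
from h import *
c=wcap(); cv2.imwrite("pics/w1.png",c["pixels"])
P,u,v=pts(c); s=(abs(P[:,2]-.1)<.004)&(np.hypot(P[:,0]-.57,P[:,1]+.22)<.035)
t=P[s]; print(len(t), t.mean(0) if len(t) else 0, cv2.minEnclosingCircle(t[:,:2].astype(np.float32)) if len(t) else 0)
for r in env.outline_of("jar_center",c): print(r["confidence"],r["box"])
to([.57,-.221,.075],142.6)
E
```

```text
1691 [ 0.57128105 -0.2218477   0.09982471] ((0.5719170570373535, -0.2221698760986328), 0.02007742039859295)
0.72 [321.1, 185.9, 47.6, 62.8]
t 4.4 pos [ 0.574  -0.2208  0.239 ] yaw 142.79 tilt [ 1.3e-03  7.0e-04 -1.0e+00] F [ 0.2 -0.4  0.2] gw 0.995
turn z 0.003326366433643147
shift [ 0.0032 -0.0028  0.164 ]
```

View pics/w1.png

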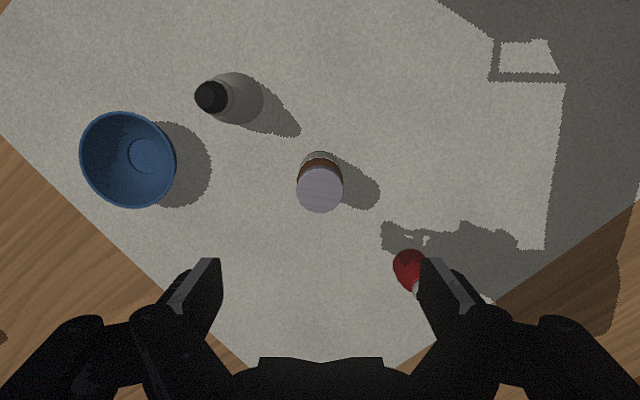

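The jar's cap is at (320,190), midway between the fingers. The red doll is at (408,270), well below and clear of the right finger.

Request:
servo_tool --pt "0 0 0.003 0.002 -0.0024 0 0.085" --pt "0 0 0 0 0 0.03 0.085" --pt "0 0 0 0 0 0.03 0.085" --pt "0 0 0 0 0 0.03 0.085" --pt "0 0 0 0 0 0.03 0.085" --pt "0 0 0 0 0 0.03 0.085" --pt "0 0 0 0 0 0.014 0.085" --pt "0 0 0 0 0 0 0.085" --pt "0 0 0 0 0 0 0.06" --pt "0 0 0 0 0 0 0.05" --pt "0 0 0 0 0 0 0.03" --pt "0 0 0 0 0 0 0.03" --pt "0 0 0 0 0 0 0.03" --pt "0 0 0 0 0 0 0.03" --pt "0 0 0 0 0 0 0.03"

```text
t: 5.9
eef_pos: [0.5702, -0.2239, 0.0775]
ee_rot: [[-0.792, 0.61, 0.004], [0.61, 0.792, -0.001], [-0.004, 0.002, -1.0]]
force: [1.0, 1.4, 5.5]
grip_width: 0.452
grasp_force: 59.4
```

```bash
python3 -c "
from h import *
to([.571,-.2215,.3],142.6)"
```

```text
t 5.9 pos [ 0.5702 -0.2239  0.0775] yaw 142.4 tilt [ 4.3e-03 -6.0e-04 -1.0e+00] F [1.  1.4 5.5] gw 0.452
turn z -0.0034258146042694428
shift [ 0.      0.0029 -0.2225]
```

Request:
servo_tool --pt "0 0 0 0 0 -0.01 0.03" --pt "0 0 0 0 0 -0.02 0.03" --pt "0 0 0 0 0 -0.03 0.03" --pt "0 0 0 0 0 -0.035 0.03" --pt "0 0 0 0 0 -0.035 0.03" --pt "0 0 0 0 0 -0.035 0.03" --pt "0 0 0 0 0 -0.035 0.03" --pt "0 0 0 0 0 -0.025 0.03" --pt "0 0 0 0 0 0 0.03" --pt "0 0 0 0 0 0 0.03"

```text
t: 6.9
eef_pos: [0.5682, -0.2238, 0.3005]
ee_rot: [[-0.792, 0.611, 0.0], [0.611, 0.792, -0.0], [-0.001, -0.0, -1.0]]
force: [0.2, 0.2, -2.6]
grip_width: 0.453
grasp_force: 59.5
```

```bash
python3 -c "
from h import *
to([.503,.071,.3],142.6)
c=wcap(); cv2.imwrite('pics/w2.png',c['pixels'])
P,u,v=pts(c); z=env.get_obs()['eef_pos'][2]
m=(P[:,2]>.15)&(P[:,2]<.33); print('jar pts?',m.sum())
r=env.outline_of('jar_center',c)
if r:
  Q,_,_=pts(c,r[0]['region']); print(r[0]['box'],np.percentile(Q,[2,50,98],axis=0).round(3))
"
```

```text
t 6.9 pos [ 0.5682 -0.2238  0.3005] yaw 142.37 tilt [ 5.e-04 -5.e-04 -1.e+00] F [ 0.2  0.2 -2.6] gw 0.453
turn z -0.004030978747255308
shift [0.2317 0.1937 0.0003]
jar pts? 16237
[320.1, 265.1, 100.7, 158.5] [[ 0.547 -0.241  0.241]
 [ 0.562 -0.218  0.322]
 [ 0.585 -0.202  0.324]]
```

View pics/w2.png

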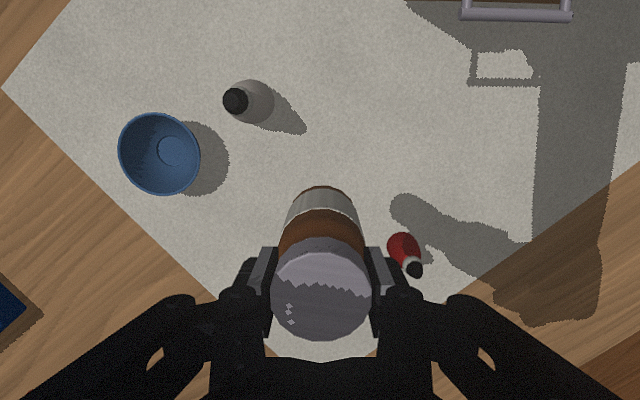

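The jar hangs upright between the fingers, cap at (321,295). The handle bar shows at the top edge, around (517,13), and the dolls and bowl haven't moved.

Request:
servo_tool --pt "0 0 0 0.0116 0.0148 0 0.03" --pt "0 0 0 0.02 0.03 0 0.03" --pt "0 0 0 0.02 0.035 0 0.03" --pt "0 0 0 0.02 0.035 0 0.03" --pt "0 0 0 0.02 0.035 0 0.03" --pt "0 0 0 0.015 0.03 0 0.03" --pt "0 0 0 0.01 0.014 0 0.03" --pt "0 0 0 0 0 0 0.03" --pt "0 0 0 0 0 0 0.03"

```text
t: 7.9
eef_pos: [0.5938, 0.0009, 0.2996]
ee_rot: [[-0.792, 0.61, -0.002], [0.61, 0.792, -0.001], [0.001, -0.001, -1.0]]
force: [-0.4, -0.5, -1.2]
grip_width: 0.448
grasp_force: 59.8
```

```bash
python3 - <<'E'
from h import *
to([.503,.071,.3],142.6)
o=env.get_obs(); c=wcap(); cv2.imwrite('pics/w3.png',c['pixels']); P,u,v=pts(c); R=o["ee_rot"]; p=o["eef_pos"]
t=P[(P[:,2]>p[2]+.018)&(P[:,2]<p[2]+.028)&(np.hypot(*(P[:,:2]-p[:2]).T)<.04)]
cc=cv2.minEnclosingCircle(t[:,:2].astype(np.float32)); print("cap",len(t),cc,"off tool",(R.T@np.array([cc[0][0]-p[0],cc[0][1]-p[1],0])).round(4))
# coordinates in estimated door frame
h=np.array([.579,.126]); dx=np.array([-.794,.608]); dy=np.array([-.608,-.794])
q=np.c_[(P[:,:2]-h)@dx,(P[:,:2]-h)@dy]
def sel(z0,z1,x0,x1,y0,y1): return q[(P[:,2]>z0)&(P[:,2]<z1)&(q[:,0]>x0)&(q[:,0]<x1)&(q[:,1]>y0)&(q[:,1]<y1)]
for nm,a in(("doortop",sel(.169,.175,-.04,.02,.0,.21)),("racktop",sel(.104,.112,0.005,.08,.03,.15)),("bar",sel(.147,.156,-.08,-.05,.05,.2)),("floor",sel(.064,.072,-.01,.07,.05,.13))):
    print(nm,len(a),np.percentile(a,[1,50,99],axis=0).round(4).tolist() if len(a) else "", cv2.minAreaRect(a.astype(np.float32)) if len(a)>5 else "")
np.save("q.npy",np.c_[q,P[:,2]])
E
```

```text
t 7.9 pos [0.5938 0.0009 0.2996] yaw 142.4 tilt [-1.5e-03 -6.0e-04 -1.0e+00] F [-0.4 -0.5 -1.2] gw 0.448
turn z -0.0034659654767293232
shift [ 0.1147  0.0002 -0.0003]
cap 8702 ((0.588863730430603, 0.0048488592728972435), 0.033080462366342545) off tool [0.0063 0.0002 0.    ]
doortop 4744 [[-0.0189, 0.0041], [-0.0111, 0.0888], [-0.0037, 0.187]] ((-0.009776940569281578, 0.09507044404745102), (0.03607787936925888, 0.19063174724578857), 6.124843120574951)
racktop 962 [[0.006, 0.0565], [0.0487, 0.092], [0.0595, 0.1245]] ((0.03249151259660721, 0.09037879854440689), (0.05445083975791931, 0.069064661860466), 0.1757461428642273)
bar 1421 [[-0.0689, 0.0861], [-0.0626, 0.1302], [-0.0507, 0.1739]] ((-0.0597510002553463, 0.13018228113651276), (0.019078774377703667, 0.08981166779994965), 0.24654127657413483)
floor 3474 [[0.0024, 0.0601], [0.0304, 0.0903], [0.0561, 0.1202]] ((0.029297683387994766, 0.09023885428905487), (0.05425311252474785, 0.060893259942531586), 0.2624422609806061)
```

View pics/w3.png

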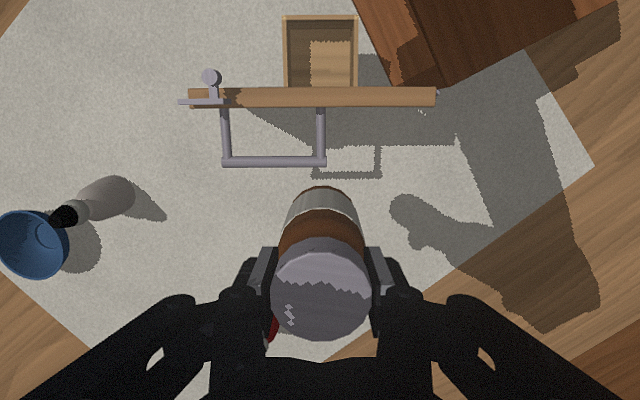

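The view confirms the door model: door top along row 97, rack at (320,55) and bar at (275,161), all within about 1 mm of the estimate.

Request:
servo_tool --pt "0 0 0 0.01 0 0 0.03" --pt "0 0 0 0.02 0 0 0.03" --pt "0 0 0 0.025 0 0 0.03" --pt "0 0 0 0.025 0 0 0.03" --pt "0 0 0 0.02 0 0 0.03" --pt "0 0 0 0.0147 0 0 0.03" --pt "0 0 0 0 0 0 0.03" --pt "0 0 0 0 0 0 0.03"

```text
t: 8.75
eef_pos: [0.5037, 0.0704, 0.3006]
ee_rot: [[-0.792, 0.611, 0.001], [0.611, 0.792, -0.0], [-0.001, 0.0, -1.0]]
force: [0.5, -0.3, -3.0]
grip_width: 0.444
grasp_force: 59.7
```

```bash
python3 - <<'E'
from h import *
to([.503,.071,.15],142.6)
o=env.get_obs(); c=wcap(); P,u,v=pts(c); p=o["eef_pos"]; R=o["ee_rot"]
t=(P-p)@R
s=t[(t[:,2]>-.0265)&(t[:,2]<-.019)&(np.hypot(t[:,0],t[:,1])<.035)]
print(len(s),np.percentile(s,[0.5,50,99.5],axis=0).round(4).tolist())
h=np.array([.579,.126]); print("tcp in door frame",(p[:2]-h)@[-.794,.608],(p[:2]-h)@[-.608,-.794])
E
```

```text
t 8.75 pos [0.5037 0.0704 0.3006] yaw 142.34 tilt [ 1.1e-03 -4.0e-04 -1.0e+00] F [ 0.5 -0.3 -3. ] gw 0.444
turn z -0.004536276312561544
shift [ 1.100e-03 -1.000e-04  1.506e-01]
8341 [[-0.0191, -0.0305, -0.026], [0.0024, 0.0002, -0.0224], [0.019, 0.0307, -0.0193]]
tcp in door frame 0.0259734680911929 0.08988472770058442
```

Request:
servo_tool --pt "0 0 0 0.001 0 0.01 0.03" --pt "0 0 0 0 0 0.02 0.03" --pt "0 0 0 0 0 0.025 0.03" --pt "0 0 0 0 0 0.025 0.03" --pt "0 0 0 0 0 0.025 0.03" --pt "0 0 0 0 0 0.02 0.03" --pt "0 0 0 0 0 0.015 0.03" --pt "0 0 0 0 0 0.008 0.03" --pt "0 0 0 0 0 0.002 0.03" --pt "0 0 0 0 0 0 0.03" --pt "0 0 0 0 0 0.002 0.03" --pt "0 0 0 0 0 0.0015 0.03" --pt "0 0 0 0 0 0 0.03"

```text
t: 10.1
eef_pos: [0.5029, 0.0715, 0.1471]
ee_rot: [[-0.792, 0.611, 0.001], [0.611, 0.792, 0.0], [-0.001, 0.0, -1.0]]
force: [0.2, 0.0, -2.3]
grip_width: 0.452
grasp_force: 59.7
```

Request:
servo_tool --pt "0 0 0 0 0 0.001 0.03" --pt "0 0 0 0 0 0.0005 0.03" --pt "0 0 0 0 0 0 0.03"

```text
t: 10.4
eef_pos: [0.5028, 0.0715, 0.1455]
ee_rot: [[-0.792, 0.611, 0.0], [0.611, 0.792, -0.0], [-0.0, 0.0, -1.0]]
force: [-0.3, -0.4, -0.2]
grip_width: 0.454
grasp_force: 60.0
```

Request:
servo_tool --pt "0 0 0 0 0 0 0.045" --pt "0 0 0 0 0 0 0.055" --pt "0 0 0 0 0 0 0.062" --pt "0 0 0 0 0 0 0.062" --pt "0 0 0 0 0 0 0.062" --pt "0 0 0 0 0 -0.01 0.062" --pt "0 0 0 0 0 -0.03 0.062" --pt "0 0 0 0 0 -0.035 0.062" --pt "0 0 0 0 0 -0.035 0.062" --pt "0 0 0 0 0 -0.03 0.062" --pt "0 0 0 -0.02 0 -0.01 0.062" --pt "0 0 0 -0.03 0 0 0.0" --pt "0 0 0 -0.03 0 0 0" --pt "0 0 0 -0.02 0 0 0" --pt "0 0 0 0 0 0 0" --pt "0 0 0 0 0 0 0"

```text
t: 12.0
eef_pos: [0.5815, 0.0105, 0.2954]
ee_rot: [[-0.792, 0.611, -0.001], [0.611, 0.792, 0.0], [0.001, -0.0, -1.0]]
force: [0.3, 0.5, -0.5]
grip_width: 0.002
grasp_force: 0.0
```

```bash
python3 - <<'E'
from h import *
h=np.array([.579,.126]); a=np.radians(232.6); dy=np.array([np.cos(a),np.sin(a)]); dx=np.array([dy[1],-dy[0]])
c=wcap(); cv2.imwrite('pics/w4.png',c['pixels']); P,u,v=pts(c); q=np.c_[(P[:,:2]-h)@dx,(P[:,:2]-h)@dy]
s=(P[:,2]>.161)&(P[:,2]<.175)&(q[:,0]>.002)&(q[:,0]<.06)&(abs(q[:,1]-.09)<.04)
print("cap in door frame",s.sum(),cv2.minEnclosingCircle(q[s].astype(np.float32)),P[s,2].mean())
s=(P[:,2]>.167)&(P[:,2]<.176)&(abs(q[:,0]+.01)<.015)&(q[:,1]>0)&(q[:,1]<.2)
d=q[s]; print("door",len(d),np.percentile(d,[1,50,99],axis=0).round(4).tolist(),cv2.fitLine(d.astype(np.float32),cv2.DIST_HUBER,0,.01,.01).ravel())
g=h+dx*(-.039)+dy*.130; print("gap",g); to([*g,.235],142.6)
E
```

```text
cap in door frame 2422 ((0.026992883533239365, 0.08869791030883789), 0.020236115902662277) 0.16773855958274156
door 4703 [[-0.0187, 0.0045], [-0.0107, 0.0891], [-0.0035, 0.1872]] [ 0.0039602   0.99999213 -0.01067439  0.07105818]
gap [ 0.53102331 -0.00096156]
t 12.05 pos [0.5812 0.0108 0.2955] yaw 142.38 tilt [-7.e-04  4.e-04 -1.e+00] F [0.2 0.1 0. ] gw 0.002
turn z -0.0038664490038730535
shift [ 0.0325 -0.0399  0.0605]
```

View pics/w4.png

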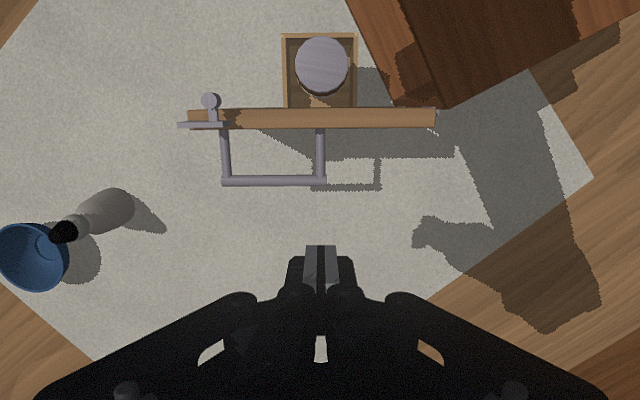

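The jar stands in the rack, cap at (321,65) and centred at (27.0, 88.7) mm in the door frame. The striker is at (205,112), near the free edge. Next I'll check the closed-finger envelope and the striker extents before going into the handle gap.

```bash
python3 - <<'E'
from h import *
h=np.array([.579,.126]); a=np.radians(232.6); dy=np.array([np.cos(a),np.sin(a)]); dx=np.array([dy[1],-dy[0]])
o=env.get_obs(); c=wcap(); P,u,v=pts(c); q=np.c_[(P[:,:2]-h)@dx,(P[:,:2]-h)@dy]
t=(P-o["eef_pos"])@o["ee_rot"]
for z in range(10,-90,-10):
    s=(t[:,2]*1000<=z)&(t[:,2]*1000>z-10)&(np.hypot(t[:,0],t[:,1])<.12)
    if s.sum()>5: print("tool z",z,s.sum(),(t[s].min(0)*1000).round(),(t[s].max(0)*1000).round(), np.percentile(abs(t[s,1])*1000,[10,50,90]).round())
for z0,z1 in((.165,.176),(.176,.185),(.185,.193),(.193,.203)):
    s=(P[:,2]>z0)&(P[:,2]<z1)&(q[:,1]>.12)&(q[:,1]<.22)&(abs(q[:,0])<.05)
    if z0<.17: s&=(abs(q[:,0]+.0105)>.009)
    if s.sum()>3: print("striker",z0,s.sum(),(q[s].min(0)*1000).round(),(q[s].max(0)*1000).round())
E
```

```text
tool z 10 167 [  6. -12.   0.] [11. 12.  6.] [ 1.  4. 10.]
tool z 0 644 [  5. -13. -10.] [11. 14. -0.] [ 1.  7. 12.]
tool z -10 802 [  5. -13. -20.] [ 11.  14. -10.] [ 1.  7. 12.]
tool z -20 1045 [-12. -13. -30.] [ 11.  14. -20.] [0. 2. 7.]
tool z -30 1866 [-13. -31. -40.] [ 14.  32. -30.] [ 2.  8. 21.]
tool z -40 6942 [-12. -39. -50.] [ 14.  40. -40.] [ 5. 24. 33.]
tool z -50 5613 [-10. -48. -60.] [ 17.  48. -50.] [ 9. 31. 40.]
tool z -60 10981 [ -8. -56. -70.] [ 18.  56. -60.] [ 6. 36. 47.]
tool z -70 12440 [  2. -63. -80.] [ 18.  63. -70.] [ 5. 40. 54.]
tool z -80 2952 [ 11. -62. -88.] [ 20.  62. -80.] [ 7. 14. 55.]
striker 0.176 46 [-16. 157.] [  7. 189.]
striker 0.185 264 [-16. 156.] [  7. 188.]
striker 0.193 439 [-16. 157.] [  7. 189.]
```

Request:
servo_tool --pt "0 0 -0.004 -0.0095 -0.02 0 0" --pt "0 0 0 -0.008 -0.02 0.02 0" --pt "0 0 0 0 0 0.03 0" --pt "0 0 0 0 0 0.03 0" --pt "0 0 0 0 0 0.03 0" --pt "0 0 0 0 0 0.03 0" --pt "0 0 0 0 0 0.0175 0" --pt "0 0 0 0 0 0 0" --pt "0 0 0 0.004 0 0 0" --pt "0 0 0 0.003 0 0 0" --pt "0 0 0 0.001 0 0 0" --pt "0 0 0 0 0 0 0"

```text
t: 13.3
eef_pos: [0.5655, -0.027, 0.1389]
ee_rot: [[-0.795, 0.607, 0.002], [0.607, 0.795, -0.0], [-0.002, 0.001, -1.0]]
force: [-0.7, -0.8, -0.5]
grip_width: -0.0
grasp_force: 0.0
```

```bash
cat >> h.py <<'E'
H=np.array([.579,.126])
def door_rel():
    "TCP in the frame of a door that is parallel to the tool: x outward negative, r along; implied door angle"
    o=env.get_obs(); R=o["ee_rot"]; p=o["eef_pos"][:2]-H
    y=np.arctan2(R[1,0],R[0,0]); ax=np.array([np.cos(y),np.sin(y)]); ay=np.array([ax[1],-ax[0]])
    th=y-np.radians(80.9)
    print("t",round(o["t"],2),"z",o["eef_pos"][2].round(4),"tool angle",th.round(4),"x",(p@ax).round(4),"r",(-p@ay).round(4),"Ftool",(R.T@o["force"]).round(2))
E
python3 -c "
from h import *
door_rel()"
```

```text
t 13.3 z 0.1389 tool angle 1.0771 x -0.0822 r 0.1298 Ftool [ 0.04 -1.04  0.52]
```

Request:
servo_tool --pt "0 0 0 0.002 0 0 0" --pt "0 0 0.02 0.0036 -0.0016 0 0" --pt "0 0 0.03 0.0039 -0.0023 0 0" --pt "0 0 0.03 0.0039 -0.0023 0 0" --pt "0 0 0.03 0.0039 -0.0023 0 0" --pt "0 0 0.03 0.0039 -0.0023 0 0" --pt "0 0 0.03 0.0039 -0.0023 0 0" --pt "0 0 0.03 0.0039 -0.0023 0 0" --pt "0 0 0.03 0.0039 -0.0023 0 0" --pt "0 0 0.03 0.0039 -0.0023 0 0" --pt "0 0 0 0 0 0 0"

```text
t: 14.4
eef_pos: [0.5235, -0.0159, 0.1376]
ee_rot: [[-0.611, 0.792, -0.001], [0.792, 0.611, 0.0], [0.001, -0.001, -1.0]]
force: [0.4, -0.2, -0.8]
grip_width: 0.0
grasp_force: 0.0
```

```bash
python3 -c "
from h import *
door_rel()"
```

```text
t 14.4 z 0.1376 tool angle 0.816 x -0.0784 r 0.1307 Ftool [-0.46  0.19  0.84]
```

Request:
servo_tool --pt "0 0 0.02 0.0026 -0.0015 0 0" --pt "0 0 0.03 0.0039 -0.0023 0 0" --pt "0 0 0.035 0.0045 -0.0027 0 0" --pt "0 0 0.035 0.0045 -0.0027 0 0" --pt "0 0 0.035 0.0045 -0.0027 0 0" --pt "0 0 0.035 0.0045 -0.0027 0 0" --pt "0 0 0.035 0.0045 -0.0027 0 0" --pt "0 0 0.035 0.0045 -0.0027 0 0" --pt "0 0 0.035 0.0045 -0.0027 0 0" --pt "0 0 0.035 0.0045 -0.0027 0 0" --pt "0 0 0.035 0.0045 -0.0027 0 0" --pt "0 0 0.035 0.0045 -0.0027 0 0" --pt "0 0 0.035 0.0045 -0.0027 0 0" --pt "0 0 0.035 0.0045 -0.0027 0 0" --pt "0 0 0.035 0.0045 -0.0027 0 0" --pt "0 0 0.03 0.0039 -0.0023 0 0" --pt "0 0 0.025 0.0032 -0.0019 0 0" --pt "0 0 0.015 0.0019 -0.0011 0 0" --pt "0 0 0.01 0.0013 -0.0008 0 0" --pt "0 0 0 0 0 0 0"

```text
t: 16.4
eef_pos: [0.4555, 0.0363, 0.1377]
ee_rot: [[-0.073, 0.997, -0.0], [0.997, 0.073, 0.0], [0.0, -0.0, -1.0]]
force: [-0.7, 0.2, -0.1]
grip_width: 0.004
grasp_force: 0.0
```

```bash
python3 - <<'E'
from h import *
door_rel(); print(env.get_obs()['qpos'].round(2))
c=wcap(); cv2.imwrite('pics/w5.png',c['pixels'])
P,u,v=pts(c); s=(P[:,2]>.168)&(P[:,2]<.175)
x=P[s&(P[:,1]<.135)&(P[:,0]>.37)&(P[:,0]<.6)&(P[:,1]>.0)]
l=cv2.fitLine(x[:,:2].astype(np.float32),cv2.DIST_HUBER,0,.01,.01).ravel(); print(len(x),l,np.arctan2(l[1],l[0]))
E
```

```text
t 16.4 z 0.1377 tool angle 0.2318 x -0.0805 r 0.1297 Ftool [ 0.24 -0.72  0.14]
[-0.08  0.26 -0.57  0.74  0.    1.42]
25851 [0.99835    0.05742138 0.46465066 0.10667655] 0.057452984
```

View pics/w5.png

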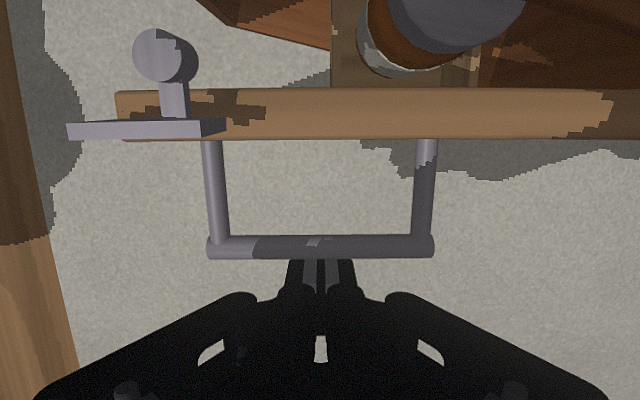

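The wrist view shows the finger tips at (320,262) against the bar, rows 235–258. The door runs along row 113, about 0.22 rad open, and the jar is still in the rack at (450,20).

Request:
servo_tool --pt "0 0 0.01 0.0015 -0.0008 0 0" --pt "0 0 0.012 0.0018 -0.0009 0 0" --pt "0 0 0.012 0.0018 -0.0009 0 0" --pt "0 0 0.012 0.0018 -0.0009 0 0" --pt "0 0 0.012 0.0018 -0.0009 0 0" --pt "0 0 0.012 0.0018 -0.0009 0 0" --pt "0 0 0.012 0.0018 -0.0009 0 0" --pt "0 0 0.01 0.0014 -0.0008 0 0" --pt "0 0 0 0 0 0 0"

```text
t: 17.35
eef_pos: [0.4483, 0.05, 0.1378]
ee_rot: [[0.019, 1.0, 0.0], [1.0, -0.019, 0.001], [0.001, 0.0, -1.0]]
force: [0.6, -0.4, -0.7]
grip_width: 0.001
grasp_force: 0.1
```

```bash
python3 - <<'E'
from h import *
door_rel()
E
```

```text
t 17.35 z 0.1378 tool angle 0.1399 x -0.0785 r 0.1292 Ftool [-0.43  0.6   0.67]
```

Request:
servo_tool --pt "0 0 0.008 0.001 -0.0006 0 0" --pt "0 0 0.008 0.001 -0.0006 0 0" --pt "0 0 0.008 0.001 -0.0006 0 0" --pt "0 0 0 0 0 0 0"

```text
t: 17.75
eef_pos: [0.4467, 0.0528, 0.1379]
ee_rot: [[0.043, 0.999, 0.0], [0.999, -0.043, 0.0], [0.0, 0.0, -1.0]]
force: [-0.5, -0.1, -0.2]
grip_width: 0.005
grasp_force: 0.0
```

Request:
servo_tool --pt "0 0 0.008 0.001 -0.0006 0 0" --pt "0 0 0.008 0.001 -0.0006 0 0" --pt "0 0 0 0 0 0 0"

```text
t: 18.05
eef_pos: [0.4454, 0.0549, 0.1378]
ee_rot: [[0.059, 0.998, 0.0], [0.998, -0.059, 0.0], [0.0, 0.0, -1.0]]
force: [0.6, 0.1, -0.2]
grip_width: 0.0
grasp_force: 0.0
```

Request:
servo_tool --pt "0 0 0.008 0.001 -0.0006 0 0" --pt "0 0 0.008 0.001 -0.0006 0 0" --pt "0 0 0 0 0 0 0"

```text
t: 18.35
eef_pos: [0.4443, 0.0569, 0.1378]
ee_rot: [[0.075, 0.997, -0.0], [0.997, -0.075, 0.0], [0.0, -0.0, -1.0]]
force: [-0.1, -1.2, -0.2]
grip_width: 0.0
grasp_force: 0.0
```

Request:
servo_tool --pt "0 0 0.008 0.001 -0.0006 0 0" --pt "0 0 0.008 0.001 -0.0006 0 0" --pt "0 0 0 0 0 0 0"

```text
t: 18.65
eef_pos: [0.4432, 0.059, 0.1378]
ee_rot: [[0.091, 0.996, -0.0], [0.996, -0.091, 0.0], [0.0, -0.0, -1.0]]
force: [-0.1, -0.3, 0.5]
grip_width: -0.0
grasp_force: 0.1
```

Request:
servo_tool --pt "0 0 0.008 0.001 -0.0006 0 0" --pt "0 0 0.008 0.001 -0.0006 0 0" --pt "0 0 0 0 0 0 0"

```text
t: 18.95
eef_pos: [0.4422, 0.0611, 0.1378]
ee_rot: [[0.107, 0.994, -0.0], [0.994, -0.107, 0.0], [0.0, -0.0, -1.0]]
force: [-0.5, -1.2, -0.3]
grip_width: 0.005
grasp_force: 0.1
```

Request:
servo_tool --pt "0 0 0.008 0.001 -0.0006 0 0" --pt "0 0 0.008 0.001 -0.0006 0 0" --pt "0 0 0 0 0 0 0"

```text
t: 19.25
eef_pos: [0.4413, 0.0632, 0.1378]
ee_rot: [[0.123, 0.992, -0.0], [0.992, -0.123, 0.0], [0.0, -0.0, -1.0]]
force: [0.1, 0.3, 0.1]
grip_width: 0.001
grasp_force: 0.1
```

Request:
servo_tool --pt "0 0 0.008 0.001 -0.0006 0 0" --pt "0 0 0.008 0.001 -0.0006 0 0" --pt "0 0 0 0 0 0 0"

```text
t: 19.55
eef_pos: [0.4404, 0.0654, 0.1378]
ee_rot: [[0.139, 0.99, -0.0], [0.99, -0.139, 0.0], [0.0, -0.0, -1.0]]
force: [-1.0, -0.3, -0.6]
grip_width: 0.001
grasp_force: 0.1
```

```bash
python3 - <<'E'
from h import *
door_rel()
E
```

```text
t 19.55 z 0.1378 tool angle 0.0198 x -0.0792 r 0.1289 Ftool [-0.44 -0.91  0.64]
```

Request:
servo_tool --pt "0 0 0.008 0.001 -0.0006 0 0" --pt "0 0 0.008 0.001 -0.0006 0 0" --pt "0 0 0 0 0 0 0"

```text
t: 19.85
eef_pos: [0.4395, 0.0675, 0.1378]
ee_rot: [[0.154, 0.988, -0.0], [0.988, -0.154, 0.0], [0.0, -0.0, -1.0]]
force: [-0.7, -1.0, 0.4]
grip_width: 0.0
grasp_force: 0.1
```

Request:
servo_tool --pt "0 0 0.008 0.001 -0.0006 0 0" --pt "0 0 0.008 0.001 -0.0006 0 0" --pt "0 0 0 0 0 0 0"

```text
t: 20.15
eef_pos: [0.4388, 0.069, 0.1378]
ee_rot: [[0.171, 0.985, 0.0], [0.985, -0.171, -0.001], [-0.001, 0.001, -1.0]]
force: [0.9, -3.6, -1.0]
grip_width: 0.001
grasp_force: 1.6
```

```bash
python3 - <<'E'
from h import *
door_rel()
E
```

```text
t 20.15 z 0.1378 tool angle -0.0126 x -0.08 r 0.1284 Ftool [-3.39  1.52  0.99]
```

Request:
servo_tool --pt "0 0 0.008 0.001 -0.0006 0 0" --pt "0 0 0 0 0 0 0"

```text
t: 20.35
eef_pos: [0.4386, 0.0694, 0.1378]
ee_rot: [[0.179, 0.984, 0.001], [0.984, -0.179, -0.003], [-0.003, 0.001, -1.0]]
force: [0.7, -6.5, -1.4]
grip_width: 0.001
grasp_force: 3.0
```

Request:
servo_tool --pt "0 0 0.008 0.001 -0.0006 0 0" --pt "0 0 0 0 0 0 0"

```text
t: 20.55
eef_pos: [0.4384, 0.0697, 0.1378]
ee_rot: [[0.187, 0.982, 0.001], [0.982, -0.187, -0.005], [-0.005, 0.002, -1.0]]
force: [1.1, -8.7, -1.6]
grip_width: 0.003
grasp_force: 4.2
```

Request:
servo_tool --pt "0 0 0.008 0.001 -0.0006 0 0" --pt "0 0 0 0 0 0 0"

```text
t: 20.75
eef_pos: [0.4382, 0.07, 0.1379]
ee_rot: [[0.196, 0.981, 0.001], [0.981, -0.196, -0.007], [-0.007, 0.003, -1.0]]
force: [2.0, -11.5, -1.0]
grip_width: 0.001
grasp_force: 5.4
```

```bash
python3 - <<'E'
from h import *
door_rel()
c=wcap(); cv2.imwrite('pics/w6.png',cv2.resize(c['pixels'],(800,500)))
P,u,v=pts(c); o=env.get_obs()
def line(s,n):
    x=P[s]; l=cv2.fitLine(x[:,:2].astype(np.float32),cv2.DIST_HUBER,0,.01,.01).ravel(); print(n,len(x),l.round(4),np.arctan2(l[1],l[0]).round(4))
line((P[:,2]>.168)&(P[:,2]<.1745)&(P[:,1]<.16)&(P[:,0]>.37)&(P[:,0]<.58)&(P[:,1]>.1),"doortop")
line((P[:,2]>.147)&(P[:,2]<.154)&(P[:,1]<.12)&(P[:,0]>.39)&(P[:,0]<.5)&(P[:,1]>.06),"bar")
s=(abs(P[:,2]-.182)<.003)&(P[:,1]>.13)&(P[:,1]<.3)&(P[:,0]>.38)&(P[:,0]<.62); print("roof",s.sum())
E
```

```text
t 20.75 z 0.1379 tool angle -0.0382 x -0.0824 r 0.1271 Ftool [-10.9    4.24   1.1 ]
doortop 24479 [ 0.9815 -0.1917  0.4883  0.1306] -0.1929
bar 8679 [ 0.9983 -0.0575  0.4405  0.0896] -0.0575
roof 32879
```

View pics/w6.png

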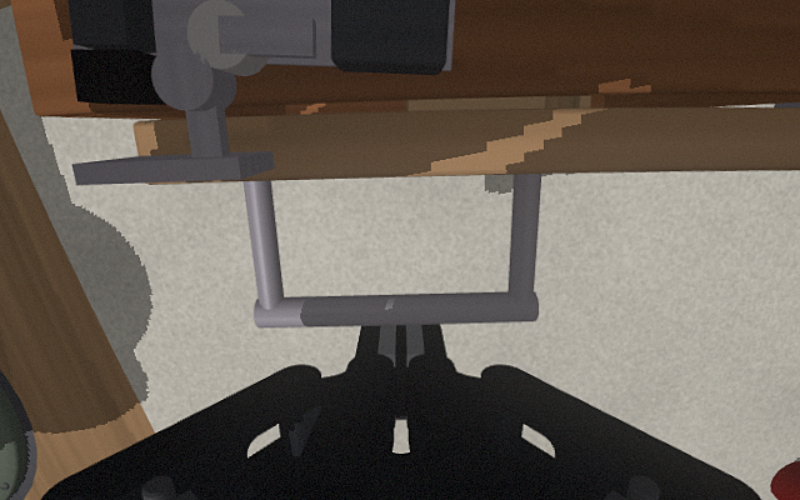

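The view shows the striker knob at (193,80) just riding onto the roller at (218,32). The striker plate at (170,165) is still clear of the stop, so this is roller resistance and not home. I'll go on in half-millimetre steps.

Request:
servo_tool --pt "0 0 0 0.0005 -0.0002 0 0" --pt "0 0 0 0 0 0 0"

```text
t: 21.0
eef_pos: [0.4382, 0.0702, 0.1379]
ee_rot: [[0.196, 0.981, 0.001], [0.981, -0.196, -0.008], [-0.007, 0.003, -1.0]]
force: [2.9, -13.4, -0.8]
grip_width: -0.003
grasp_force: 5.9
```

```bash
python3 - <<'E'
from h import *
door_rel()
E
```

```text
t 21.0 z 0.1379 tool angle -0.0383 x -0.0823 r 0.1272 Ftool [-12.52   5.46   0.95]
```

```bash
python3 - <<'E'
from h import *
c=wcap(); P,u,v=pts(c)
cx=np.array([np.cos(np.radians(80.9)),np.sin(np.radians(80.9))]); cy=np.array([-cx[1],cx[0]])
q=np.c_[(P[:,:2]-H)@cx,(P[:,:2]-H)@cy]*1000; z=P[:,2]*1000
np.save("cab.npy",np.c_[q,z,u,v])
# door top outer edge per bin of y
s=(z>169)&(z<175)&(q[:,0]>-45)&(q[:,0]<30)
e=[]
for y0 in range(10,150,10):
    b=s&(abs(q[:,1]-y0)<5)
    if b.sum()>30: e.append((y0,*np.percentile(q[b,0],[1,99]))) 
e=np.array(e); print(e.round(1).tolist())
k=np.polyfit(e[:,0],e[:,1],1); print("outer edge",k)
s=(z>148)&(z<153)&(q[:,0]<-40)&(q[:,0]>-90)
for y0 in range(80,180,8):
    b=s&(abs(q[:,1]-y0)<4)
    if b.sum()>20: print("bar",y0,np.percentile(q[b],[2,50,98],axis=0)[:,0].round(1),b.sum())
# height map of catch, rows: cabinet x bins, cols y bins
s=(z>150)&(z<215)
print("cols y",list(range(140,212,5)))
for x0 in range(-50,50,4):
    print(x0,[ (lambda b:int(np.median(z[b])) if b.sum()>3 else 0)(s&(abs(q[:,0]-x0)<2)&(abs(q[:,1]-y0)<2.5)) for y0 in range(140,212,5)])
E
```

```text
[[30.0, -17.9, -3.3], [40.0, -17.7, -3.0], [50.0, -17.6, -2.9], [60.0, -17.4, -2.7], [70.0, -17.3, -2.6], [80.0, -17.2, -2.6], [90.0, -16.9, -2.3], [100.0, -16.8, -2.3], [110.0, -16.7, -2.2], [120.0, -16.6, -1.9], [130.0, -16.5, -1.7], [140.0, -16.3, -1.6]]
outer edge [ 1.38758663e-02 -1.82630067e+01]
bar 88 [-65.2 -53.7 -40.6] 788
bar 96 [-66.  -58.3 -40.8] 739
bar 104 [-66.  -60.6 -57.3] 447
bar 112 [-66.5 -60.6 -57.3] 454
bar 120 [-71.2 -61.4 -57.1] 557
bar 128 [-66.8 -61.3 -57. ] 542
bar 136 [-70.4 -61.2 -56.9] 545
bar 144 [-70.3 -60.5 -56.6] 491
bar 152 [-65.4 -60.1 -56.5] 453
bar 160 [-65.1 -59.8 -56.6] 435
bar 168 [-64.6 -53.4 -40.6] 1022
bar 176 [-64.7 -57.3 -40.7] 269
cols y [140, 145, 150, 155, 160, 165, 170, 175, 180, 185, 190, 195, 200, 205, 210]
-50 [0, 0, 0, 0, 0, 0, 150, 0, 0, 0, 0, 0, 0, 0, 0]
-46 [0, 0, 0, 0, 0, 0, 150, 0, 0, 0, 0, 0, 0, 0, 0]
-42 [0, 0, 0, 0, 0, 150, 150, 0, 0, 0, 0, 0, 0, 0, 0]
-38 [0, 0, 0, 0, 0, 150, 150, 0, 0, 0, 0, 0, 0, 0, 0]
-34 [0, 0, 0, 0, 0, 150, 150, 0, 0, 0, 0, 0, 0, 0, 0]
-30 [0, 0, 0, 0, 0, 0, 150, 0, 0, 0, 0, 0, 0, 0, 0]
-26 [0, 0, 0,
[... 480 characters left out ...]
4, 190, 191, 189, 181, 181, 181, 181, 0]
6 [182, 182, 182, 188, 193, 194, 194, 192, 192, 192, 0, 181, 181, 181, 0]
10 [192, 194, 194, 194, 194, 194, 193, 191, 192, 192, 0, 181, 181, 181, 0]
14 [183, 194, 194, 194, 194, 184, 183, 190, 192, 192, 183, 181, 181, 181, 0]
18 [183, 183, 183, 183, 183, 183, 183, 188, 192, 192, 182, 181, 181, 181, 0]
22 [0, 0, 0, 0, 0, 182, 183, 183, 0, 0, 182, 181, 181, 181, 0]
26 [0, 0, 0, 0, 0, 0, 0, 0, 0, 0, 0, 0, 0, 0, 0]
30 [0, 0, 0, 0, 0, 0, 0, 0, 0, 0, 0, 0, 0, 0, 0]
34 [0, 0, 0, 0, 0, 0, 0, 0, 0, 0, 0, 0, 0, 0, 0]
38 [0, 0, 0, 0, 0, 0, 0, 0, 0, 0, 0, 0, 0, 0, 0]
42 [0, 0, 0, 0, 0, 0, 0, 0, 0, 0, 0, 0, 0, 0, 0]
46 [0, 0, 0, 0, 0, 0, 0, 0, 0, 0, 0, 0, 0, 0, 0]
```

Request:
servo_tool --pt "0 0 0 0.0005 0 0 0" --pt "0 0 0 0 0 0 0"

```text
t: 21.25
eef_pos: [0.4381, 0.0706, 0.1379]
ee_rot: [[0.196, 0.981, 0.001], [0.981, -0.196, -0.008], [-0.008, 0.002, -1.0]]
force: [1.7, -12.3, -0.3]
grip_width: 0.0
grasp_force: 6.2
```

Request:
servo_tool --pt "0 0 0 0.0005 0 0 0" --pt "0 0 0 0 0 0 0"

```text
t: 21.45
eef_pos: [0.4379, 0.0711, 0.1379]
ee_rot: [[0.196, 0.981, 0.0], [0.981, -0.196, -0.008], [-0.008, 0.002, -1.0]]
force: [0.6, -12.3, -0.6]
grip_width: 0.001
grasp_force: 6.2
```

Request:
servo_tool --pt "0 0 0 0.0005 0 0 0" --pt "0 0 0 0 0 0 0"

```text
t: 21.65
eef_pos: [0.4377, 0.0718, 0.1378]
ee_rot: [[0.196, 0.981, -0.0], [0.981, -0.196, -0.008], [-0.007, 0.001, -1.0]]
force: [0.4, -12.4, 0.8]
grip_width: -0.001
grasp_force: 6.0
```

Request:
servo_tool --pt "0 0 0 0.0005 0 0 0" --pt "0 0 0 0 0 0 0"

```text
t: 21.85
eef_pos: [0.4375, 0.0726, 0.1378]
ee_rot: [[0.196, 0.981, -0.001], [0.981, -0.196, -0.007], [-0.007, 0.001, -1.0]]
force: [-1.4, -11.2, 1.7]
grip_width: 0.002
grasp_force: 5.5
```

Request:
servo_tool --pt "0 0 0 0.0005 0 0 0" --pt "0 0 0 0 0 0 0"

```text
t: 22.05
eef_pos: [0.4372, 0.0737, 0.1377]
ee_rot: [[0.195, 0.981, -0.001], [0.981, -0.195, -0.005], [-0.005, -0.0, -1.0]]
force: [-0.9, -8.5, 1.8]
grip_width: 0.001
grasp_force: 4.5
```

Request:
servo_tool --pt "0 0 0 0.0003 0 0 0" --pt "0 0 0 0 0 0 0"

```text
t: 22.25
eef_pos: [0.4369, 0.0747, 0.1377]
ee_rot: [[0.195, 0.981, -0.002], [0.981, -0.195, -0.003], [-0.004, -0.001, -1.0]]
force: [-3.4, -6.2, 2.0]
grip_width: 0.002
grasp_force: 3.4
```

Request:
servo_tool --pt "0 0 0 0.0003 0 0 0" --pt "0 0 0 0 0 0 0"

```text
t: 22.45
eef_pos: [0.4367, 0.0758, 0.1376]
ee_rot: [[0.194, 0.981, -0.002], [0.981, -0.194, -0.001], [-0.002, -0.002, -1.0]]
force: [-2.3, -3.3, 1.2]
grip_width: -0.001
grasp_force: 1.8
```

Request:
servo_tool --pt "0 0 0 0.0003 0 0 0" --pt "0 0 0 0 0 0 0"

```text
t: 22.65
eef_pos: [0.4383, 0.0773, 0.1378]
ee_rot: [[0.194, 0.981, 0.001], [0.981, -0.194, 0.002], [0.002, 0.0, -1.0]]
force: [0.1, 0.3, -0.1]
grip_width: 0.008
grasp_force: 0.0
```

Request:
servo_tool --pt "0 0 0 -0.003 0 0 0" --pt "0 0 0 -0.005 0 0 0" --pt "0 0 0 -0.005 0 0 0" --pt "0 0 0 0 0 0 0" --pt "0 0 0 0 0 0 0" --pt "0 0 0 0 0 0 0" --pt "0 0 0 0 0 0 0" --pt "0 0 0 0 0 0 0"

```text
t: 23.45
eef_pos: [0.4355, 0.064, 0.1378]
ee_rot: [[0.194, 0.981, 0.0], [0.981, -0.194, 0.0], [0.0, 0.0, -1.0]]
force: [-0.5, -0.4, -0.2]
grip_width: 0.0
grasp_force: 0.0
```

```bash
python3 - <<'E'
from h import *
door_rel()
c=wcap(); P,u,v=pts(c)
cx=np.array([np.cos(np.radians(80.9)),np.sin(np.radians(80.9))]); cy=np.array([-cx[1],cx[0]])
q=np.c_[(P[:,:2]-H)@cx,(P[:,:2]-H)@cy]*1000; z=P[:,2]*1000
s=(z>169)&(z<175)&(q[:,0]>-45)&(q[:,0]<10); e=[]
for y0 in range(20,150,10):
    b=s&(abs(q[:,1]-y0)<5)
    if b.sum()>30: e.append((y0,np.percentile(q[b,0],1)))
e=np.array(e); k=np.polyfit(e[:,0],e[:,1],1); print("slope (=-angle)",k)
s=(z>190)&(z<196)&(abs(q[:,1]-185)<3)
print("plate/stop x",np.histogram(q[s,0],bins=range(-20,24,2)))
th=-np.arctan(k[0]); a=np.radians(170.9)+th; dy=np.array([np.cos(a),np.sin(a)]); dx=np.array([dy[1],-dy[0]])
g=H-.043*dx+.128*dy; print("door th",th,"gap target",g); to([*g,.143],80.9+np.degrees(th))
E
```

```text
t 23.45 z 0.1378 tool angle -0.036 x -0.0886 r 0.1288 Ftool [-0.46 -0.47  0.18]
slope (=-angle) [  0.07602674 -18.45182284]
plate/stop x (array([  0,   0,   0,   0,   0,   0,   0,   0,   0, 196, 243, 175, 160,
       150, 149, 141,   3,   0,   0,   0,   0]), array([-20, -18, -16, -14, -12, -10,  -8,  -6,  -4,  -2,   0,   2,   4,
         6,   8,  10,  12,  14,  16,  18,  20,  22]))
door th -0.07588076789893858 gap target [0.44450946 0.11394621]
t 23.5 pos [0.4355 0.064  0.1378] yaw 78.84 tilt [-1.e-04  1.e-04 -1.e+00] F [ 0.4 -0.3 -0.7] gw 0.003
turn z 0.03989646189825489
shift [ 0.0508 -0.0008 -0.0052]
```

Request:
servo_tool --pt "0 0 0.04 0 0 -0.02 0" --pt "0 0 0 0 0 -0.03 0" --pt "0 0 0 0 0 -0.01 0" --pt "0 0 0 0.02 0 0 0" --pt "0 0 0 0.02 0 0 0" --pt "0 0 0 0.01 0 0 0" --pt "0 0 0 0 0 0 0" --pt "0 0 0 0 0 0 0"

```text
t: 24.3
eef_pos: [0.4467, 0.1123, 0.1973]
ee_rot: [[0.232, 0.973, -0.001], [0.973, -0.232, -0.001], [-0.001, -0.001, -1.0]]
force: [0.6, -0.9, -0.7]
grip_width: 0.003
grasp_force: 0.0
```

```bash
python3 - <<'E'
from h import *
door_rel(); to([.4445,.1139,.143],76.55)
E
```

```text
t 24.3 z 0.1973 tool angle -0.0757 x -0.0441 r 0.1255 Ftool [-0.71  0.83  0.68]
t 24.3 pos [0.4467 0.1123 0.1973] yaw 76.56 tilt [-1.e-03 -6.e-04 -1.e+00] F [ 0.6 -0.9 -0.7] gw 0.003
turn z 0.0002155269309442191
shift [ 0.0011 -0.0025  0.0543]
```

Request:
servo_tool --pt "0 0 0 0.001 -0.0025 0.02 0" --pt "0 0 0 0 0 0.02 0" --pt "0 0 0 0 0 0.01 0" --pt "0 0 0 0 0 0.0045 0" --pt "0 0 0 0 0 0 0" --pt "0 0 0 0 0 0 0"

```text
t: 24.9
eef_pos: [0.4455, 0.1139, 0.1439]
ee_rot: [[0.233, 0.972, 0.001], [0.972, -0.233, 0.0], [0.0, 0.001, -1.0]]
force: [-0.6, 0.6, 0.0]
grip_width: 0.002
grasp_force: 0.0
```

Request:
servo_tool --pt "0 0 0 -0.002 0 0 0" --pt "0 0 0 -0.0015 0 0 0" --pt "0 0 -0.008 -0.001 0.0004 0 0" --pt "0 0 -0.008 -0.001 0.0004 0 0" --pt "0 0 0 0 0 0 0"

```text
t: 25.4
eef_pos: [0.4445, 0.1092, 0.1435]
ee_rot: [[0.217, 0.976, 0.0], [0.976, -0.217, 0.002], [0.002, -0.0, -1.0]]
force: [-0.9, 3.2, 2.3]
grip_width: -0.003
grasp_force: 1.8
```

```bash
python3 - <<'E'
from h import *
door_rel()
E
```

```text
t 25.4 z 0.1435 tool angle -0.0597 x -0.0456 r 0.1277 Ftool [ 2.92 -1.6  -2.3 ]
```

Hooked on the bar. Now pulling through the catch.

Request:
servo_tool --pt "0 0 -0.008 -0.001 0.0004 0 0" --pt "0 0 -0.008 -0.001 0.0004 0 0" --pt "0 0 -0.008 -0.001 0.0004 0 0" --pt "0 0 -0.008 -0.001 0.0004 0 0" --pt "0 0 -0.008 -0.001 0.0004 0 0" --pt "0 0 -0.008 -0.001 0.0004 0 0" --pt "0 0 -0.008 -0.001 0.0004 0 0" --pt "0 0 -0.008 -0.001 0.0004 0 0" --pt "0 0 -0.008 -0.001 0.0004 0 0" --pt "0 0 -0.008 -0.001 0.0004 0 0" --pt "0 0 -0.008 -0.001 0.0004 0 0" --pt "0 0 -0.008 -0.001 0.0004 0 0" --pt "0 0 0 0 0 0 0"

```text
t: 26.7
eef_pos: [0.4471, 0.0958, 0.1433]
ee_rot: [[0.123, 0.992, 0.0], [0.992, -0.123, -0.0], [-0.0, 0.0, -1.0]]
force: [0.1, 0.0, -0.7]
grip_width: 0.002
grasp_force: 0.0
```

```bash
python3 - <<'E'
from h import *
door_rel()
E
```

```text
t 26.7 z 0.1433 tool angle 0.0359 x -0.0462 r 0.1272 Ftool [0.05 0.08 0.72]
```

Request:
servo_tool --pt "0 0 -0.01 -0.0013 0.0005 0 0" --pt "0 0 -0.02 -0.0026 0.0009 0 0" --pt "0 0 -0.03 -0.0038 0.0014 0 0" --pt "0 0 -0.03 -0.0038 0.0014 0 0" --pt "0 0 -0.03 -0.0038 0.0014 0 0" --pt "0 0 -0.03 -0.0038 0.0014 0 0" --pt "0 0 -0.03 -0.0038 0.0014 0 0" --pt "0 0 -0.03 -0.0038 0.0014 0 0" --pt "0 0 -0.03 -0.0038 0.0014 0 0" --pt "0 0 -0.03 -0.0038 0.0014 0 0" --pt "0 0 -0.03 -0.0038 0.0014 0 0" --pt "0 0 -0.03 -0.0038 0.0014 0 0" --pt "0 0 -0.03 -0.0038 0.0014 0 0" --pt "0 0 -0.03 -0.0038 0.0014 0 0" --pt "0 0 -0.03 -0.0038 0.0014 0 0" --pt "0 0 -0.03 -0.0038 0.0014 0 0" --pt "0 0 -0.02 -0.0026 0.0009 0 0" --pt "0 0 -0.01 -0.0013 0.0005 0 0" --pt "0 0 0 0 0 0 0"

```text
t: 28.6
eef_pos: [0.4754, 0.0378, 0.1433]
ee_rot: [[-0.349, 0.937, -0.0], [0.937, 0.349, -0.001], [-0.0, -0.0, -1.0]]
force: [-0.4, 0.1, -0.4]
grip_width: -0.0
grasp_force: 0.0
```

```bash
python3 - <<'E'
from h import *
door_rel()
E
```

```text
t 28.6 z 0.1433 tool angle 0.5157 x -0.0465 r 0.1279 Ftool [ 0.18 -0.33  0.37]
```

Request:
servo_tool --pt "0 0 -0.01 -0.0013 0.0005 0 0" --pt "0 0 -0.02 -0.0026 0.0009 0 0" --pt "0 0 -0.03 -0.0038 0.0014 0 0" --pt "0 0 -0.03 -0.0038 0.0014 0 0" --pt "0 0 -0.03 -0.0038 0.0014 0 0" --pt "0 0 -0.03 -0.0038 0.0014 0 0" --pt "0 0 -0.03 -0.0038 0.0014 0 0" --pt "0 0 -0.03 -0.0038 0.0014 0 0" --pt "0 0 -0.03 -0.0038 0.0014 0 0" --pt "0 0 -0.03 -0.0038 0.0014 0 0" --pt "0 0 -0.03 -0.0038 0.0014 0 0" --pt "0 0 -0.03 -0.0038 0.0014 0 0" --pt "0 0 -0.03 -0.0038 0.0014 0 0" --pt "0 0 -0.03 -0.0038 0.0014 0 0" --pt "0 0 -0.03 -0.0038 0.0014 0 0" --pt "0 0 -0.03 -0.0038 0.0014 0 0" --pt "0 0 -0.02 -0.0026 0.0009 0 0" --pt "0 0 -0.01 -0.0013 0.0005 0 0" --pt "0 0 0 0 0 0 0" --pt "0 0 0 0.005 0 0 0"

```text
t: 30.6
eef_pos: [0.5237, 0.0028, 0.1433]
ee_rot: [[-0.742, 0.67, 0.0], [0.67, 0.742, -0.001], [-0.001, -0.0, -1.0]]
force: [0.2, 0.1, 0.1]
grip_width: 0.001
grasp_force: 0.0
```

Request:
servo_tool --pt "0 0 0 0 0 0 0" --pt "0 0 0 0 0 -0.01 0" --pt "0 0 0 0 0 -0.03 0" --pt "0 0 0 0 0 -0.04 0" --pt "0 0 0 0 0 -0.04 0" --pt "0 0 0 0 0 -0.03 0" --pt "0 0 0 -0.03 0 0 0" --pt "0 0 0 -0.03 0 0 0" --pt "0 0 0 -0.02 0 0 0" --pt "0 0 0 0 0 0 0" --pt "0 0 0 0 0 0 0"

```text
t: 31.7
eef_pos: [0.5824, -0.0503, 0.2935]
ee_rot: [[-0.742, 0.67, -0.0], [0.67, 0.742, 0.0], [0.001, -0.0, -1.0]]
force: [-0.6, 0.4, -0.1]
grip_width: -0.0
grasp_force: 0.0
```

```bash
python3 - <<'E'
from h import *
door_rel(); c=wcap(); cv2.imwrite('pics/w7.png',c['pixels']); P,u,v=pts(c)
s=(P[:,2]>.1695)&(P[:,2]<.175)&(np.hypot(*(P[:,:2]-H).T)<.2)&(np.hypot(*(P[:,:2]-H).T)>.02)
l=cv2.fitLine(P[s][:,:2].astype(np.float32),cv2.DIST_HUBER,0,.01,.01).ravel()
a=np.arctan2(l[1],l[0])%np.pi+np.pi; print("door",s.sum(),a-np.radians(170.9))
dy=np.array([np.cos(a),np.sin(a)]); dx=np.array([dy[1],-dy[0]]); q=np.c_[(P[:,:2]-H)@dx,(P[:,:2]-H)@dy]
s=(P[:,2]>.161)&(P[:,2]<.172)&(q[:,0]>.002)&(q[:,0]<.06)&(abs(q[:,1]-.09)<.04)
print("cap",s.sum(),cv2.minEnclosingCircle(q[s].astype(np.float32)),np.percentile(P[s,2],[2,50,98]))
E
```

```text
t 31.7 z 0.2935 tool angle 0.9954 x -0.1207 r 0.1286 Ftool [ 0.71 -0.14  0.14]
door 4943 0.9882913922802894
cap 899 ((0.021096263080835342, 0.08929701894521713), 0.018749674782156944) [0.16195026 0.16763206 0.16913382]
```

View pics/w7.png

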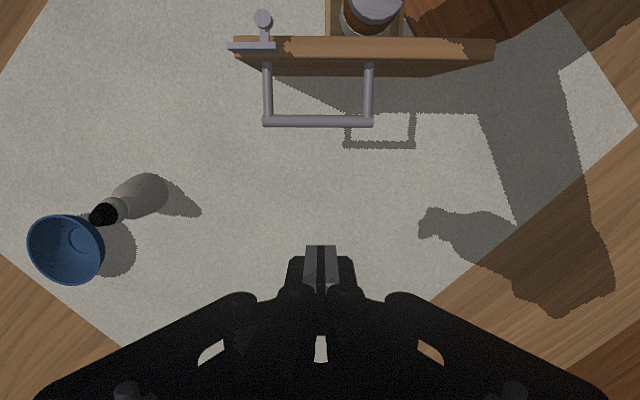

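The door stands open at 0.99 rad and the jar is upright in its rack at (365,12). The arm is clear.

```bash
python3 -c "
from bench import env
print(env.sign_off())"
```

```text
the job is handed in; nothing more can be done
None
```

The job is handed in, but no verdict came back: the jar was set in the rack, the catch snapped shut and held the door (about -0.076 rad) with the fingers off, and the door was pulled through again and left open at about 0.99 rad with the jar upright and the arm clear.

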